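Show a packed control unit's connectors to the inspection camera

TASK

On the bench stands a carton with two half-open flaps: fold both flaps back, well past upright, then draw the taller, eared control unit up out of its foam slot. Tip it over and finish while holding it still and raised in front of the little inspection camera, its connector end facing the lens squarely, centred, and about 90 mm away from it. Do not knock it against the camera, leave the shorter module in the carton, and do not disturb the multimeter, screw tray and screwdriver lying around.

Things in the scene. Friction and masses are not known exactly. Their poses are not given: they have to be found in the camera images.
- carton: Fixed carton, 140 (x) by 220 (y) by 140 mm high, walls and floor 6 mm, open under its flaps. Origin: centre of underside, z up. A dark foam insert, up to z = 60 mm, has two slots 94 (x) by 32 mm (y) centred at carton y = +45 and -45 mm, down to the floor: one holds the control unit, the other the shorter module (either way round). Both tops lie below the rim.
- flap_far (a joint): Angle (rad) of the flap hinged on the carton's +x rim (line at carton x = 70, z = 140 mm, along y). 0: closed, level over the opening; 1.57: upright; to 2.8: folded outwards. 68 mm from hinge to free edge, 216 mm long, 4 mm thick. Starts at 0.85 to 1.15, so a gap of 50 mm or more is left between the two flaps. Friction of 0.03 N m keeps it where it is left.
- flap_near (a joint): The same for the flap along the carton's -x rim (robot side), hinge line at carton x = -70 mm; grows as it opens outwards to -x.
- flap_far_edge (a point): Middle of the free edge of the +x flap.
- flap_near_edge (a point): Middle of the free edge of the -x flap.
- unit: Aluminium control unit, 0.28 kg, 120 mm tall as packed: case 88 (x) by 28 (y) mm from z = 20 to 120 mm, an ear (13 by 8 mm) on each x end at z = 93 to 111 mm, two black connectors with brass pins below z = 20 mm. Origin: centre of the connector face (underside as packed); z runs from there to the plain top. Stands in a slot, axes along the carton's. Grip across the 28 mm near the top.
- unit_top (a point): Centre of the control unit's plain top end, the end away from the connectors, 120 mm from them.
- module: Aluminium module without ears or connectors, 88 (x) by 28 (y) mm and 80 mm tall, standing in the carton's other slot; origin under its centre. To be left there.
- stand: Fixed stand of the inspection camera: foot 100 by 90 mm, with a post; origin on the bench below the lens, z up; the camera looks towards the stand's -x side.
- camera: Inspection camera on its stand, a barrel 32 mm in diameter and 70 mm long with a 48 mm pale ring round its dark lens. Origin: centre of the lens front, 100 mm above the bench; its z axis is the line of sight, out of the lens, rising at 45 degrees towards the robot's side; x and y are across it (y level).
- multimeter: Grey multimeter lying on its back, 150 by 76 by 46 mm; origin under its centre. Bystander.
- screwdriver: Screwdriver lying on the bench. Bystander.
- tray: Black tray with screws, 90 by 120 by 28 mm; origin under its centre. Bystander.
Not all that is in view belongs to the job. What is shaped like the unit but orange or pink is not meant.

How it is judged:
By the outcome, as a careful person would: the job done as asked, in the order asked, and still so for the second after the job is handed in, while the arm keeps its last pose, push and grip.
It also fails if it takes over 53 s, if anything falls off the work surface, if the arm or the gripper's body presses on something with over 40 N, if the wrist force passes 120 N, or if a joint passes its speed limit or range.

ROBOT

A 7-joint arm with a two-finger parallel gripper is mounted at the origin on the work surface. World frame = base frame: x ahead of the robot, y to its left, z up, the work surface at z = 0. Lengths are in m, angles in rad, forces in N, time in s.
With the tool pointing down it reaches from about 0.425 to 0.875 m from the base axis. Payload 4.7 kg.
Tool frame: the origin (TCP) lies midway between the tips of the shut fingers; the grasp point (between the pads) lies 19 mm behind it; z points along the fingers, y is the line along which they close (so a half turn about z gives the same grasp; the last joint's range is limited). The gripper opens to 87 mm and grips with 3 to 60 N. Pads are 19 mm wide; open, the fingers measure 117 mm over their backs; the gripper's body (75 mm by 190 mm) begins 51 mm behind the grasp point.
Start: joints at [1.211, 0.321, -0.07, 1.45, 0.023, 1.371, -0.057], TCP at [0.237, -0.605, 0.223] pointing down, gripper open.
Joint ranges: [-2.86, 2.86], [-0.3, 2.09], [-1.38, 1.24], [0.06, 2.45], [-1.56, 4.7], [0.09, 2.05], [-2.69, 2.69]. Speed limits (rad/s): [2.57, 2.57, 3.14, 3.14, 3.14, 3.14, 3.14].

INTERFACE

Orientations are given as a rotation vector (axis times angle).
In Python, from bench import ctrl gives the robot as it stands. The module is installed in compiled form; this text tells all that it offers.
- The arm moves only by the shell command python3 -m handwheel 'ROWS' [FORCE]. ROWS is JSON, a list of rows, each a list of 7 numbers: the finger opening in m, from 0 to 0.087, then the shift along the tool's x, y, z in m, then the turn, a rotation vector about the tool's x, y, z in degrees. A call has 1 to 12 rows; each row shifts and turns the commanded pose from where the row before left it, along the tool's axes as they then stand; what a row does not reach is not made up. A row lasts 1/8 s, in which the tool goes at most 62.5 mm and 10.7 degrees, less where a joint would pass 70% of its speed; a pose out of reach is approached as far as the arm can. A call is refused whole if a number of a shift passes 0.0625 or a number of a turn 10.7, either way. A call with a gripper value outside its range is refused whole. The fingers move at their own pace and stop on an object; FORCE is the grip in N (left out, the last holds). Time passes only in rows, so rows that do not move let the fingers close. It gives the time, the measured TCP pose, the force, the opening and the grip force at its end, in the units of the state.
- ctrl.get_state(): the state, without advancing time (a new reading comes with each control period).
- ctrl.get_image(name): name is "scene" or "top" or "wrist"; returns (picture, depth): 420x560x3 uint8, blue, green, red; 420x560 float32, m along the optical axis (not along the pixel's ray), 0 where there is no reading.
- ctrl.camera_info(name): a dict with "intrinsics" (3x3 intrinsics, pixels), "R" (3x3) and "t" (3): a world point X has camera coordinates R X + t. Camera axes: x right, y down, z forward; pixel columns grow to the right and rows downward; lengths in m; the calibration is good to about 2 mm. A picture is of the moment at which its call begins: read the wrist's pose just before it. camera_info takes no time and is no camera call; for the wrist camera it gives the pose at the moment of the call.
- ctrl.close_job(): hands the job in; it is judged then, once.
The state is a dict: "time": time; "joint_positions": joint angles; "qd": joint speeds; "joint_torque": joint torques, N m; "position": TCP position; "tool_rot": TCP orientation; "ft_force": force on the tool from outside, world axes, zero at the start; "torque": the same for the moment, N m; "grip_width": opening from 0.0 (shut) to 1.0 (fully open); "grip_force": force on a finger pad.
Only numpy, scipy, OpenCV 4.12 (cv2) and the standard library are available. Lean on these libraries where they do the work, as an engineer would, in place of code of your own. Each camera call takes 0.05 s, during which the arm holds its last target. There are 200 camera calls.

## Working session

There is one attempt and no reset: what is moved stays moved. The work goes in short steps, Python scripts to look and compute and a shell command to move; the robot and the scene stay as the last step left them, time stands still between calls to the robot, and variables do not carry over. Pictures are saved under pics/ and viewed, at most 10 in all, crops included, and the job is handed in when it is done.

```bash
mkdir -p pics
cat > h.py <<'E'
import numpy as np, cv2
from bench import ctrl
from scipy.spatial.transform import Rotation as R
def cloud(n):
    im,d=ctrl.get_image(n); c=ctrl.camera_info(n); K=np.array(c["intrinsics"]);Rm=np.array(c["R"]);t=np.array(c["t"])
    v,u=np.indices(d.shape); P=np.stack([(u-K[0,2])/K[0,0]*d,(v-K[1,2])/K[1,1]*d,d],-1)
    W=(P-t)@Rm; W[d==0]=np.nan
    return im,d,W
E
python3 - <<'E'
from h import *
s=ctrl.get_state();print(s)
for n in("top","scene"):
    im,d,W=cloud(n);cv2.imwrite(f"pics/{n}0.png",im);np.save(f"{n}0.npy",W)
    c=ctrl.camera_info(n);print(n,-np.array(c["R"]).T@c["t"],c["R"][2])
E
```

```text
{'time': 0.0, 'joint_positions': array([ 1.21108926,  0.32184074, -0.07009036,  1.45167259,  0.02259787,
        1.37079777, -0.05690025]), 'qd': array([ 0.00026211,  0.00040569,  0.00011409, -0.00019929,  0.00013026,
       -0.00134468, -0.00055074]), 'joint_torque': array([ 2.25634285e-04, -4.91286242e+01, -4.03945176e-01, -3.12527883e+01,
       -6.40417007e-02,  4.37301700e-02,  1.43210900e-04]), 'position': array([ 0.23711025, -0.60461394,  0.22145125]), 'tool_rot': array([-3.08502418e+00, -5.83467426e-01,  7.08231878e-04]), 'ft_force': array([ 0.32796129, -0.67066554,  0.71409816]), 'torque': array([ 0.03730371, -0.04570461,  0.03844338]), 'grip_force': 0.0, 'grip_width': 1.0024286212815925}
top [ 0.49042913 -0.0396132   1.24227287] [ 0.06759787  0.0065162  -0.99769137]
scene [1.43413722 0.0169242  0.78173371] [-0.79135375 -0.03998857 -0.61004931]
```

View pics/top0.png

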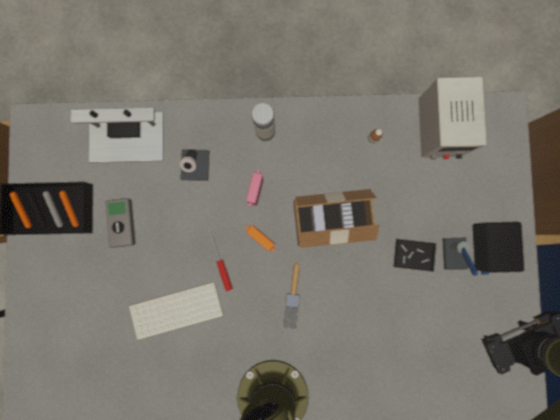

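View pics/scene0.png

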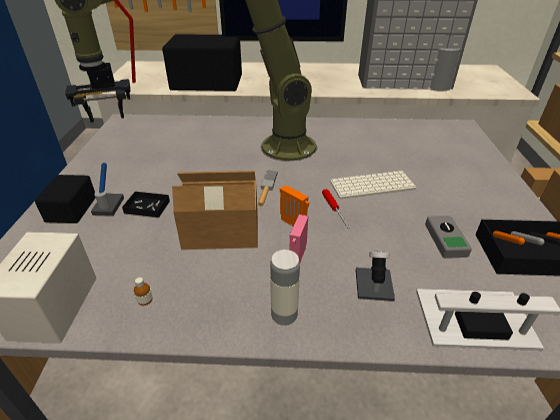

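The top view shows the robot at (270,395), the carton at about (337,218) with two parts inside at (319,217) and (348,215), and the inspection camera stand at (195,165). The orange (261,237) and pink (255,187) shapes are lookalikes. The scene view agrees: carton at (215,210), camera at (378,275). Next I'll enlarge the carton and measure it.

Run:
```python
from h import *
im=cv2.imread("pics/top0.png");W=np.load("top0.npy")
a=cv2.resize(im[180:255,285:390],None,fx=5,fy=5,interpolation=cv2.INTER_CUBIC)
b=cv2.resize(im[145:185,175:215],(240,240),interpolation=cv2.INTER_CUBIC)
o=np.zeros((375,525+250,3),np.uint8);o[:,:525]=a;o[:240,530:770]=b;cv2.imwrite("pics/crop1.png",o)
np.set_printoptions(precision=3,suppress=True,linewidth=150)
for p in [(319,217),(313,217),(324,216),(348,215),(343,216),(353,215),(305,217),(333,217),(365,214),(339,237),(335,196),(189,160),(195,172),(204,155),(118,225),(414,255),(224,275)]:
    print(p,W[p[1],p[0]])
```

```text
(319, 217) [ 0.548 -0.151  0.125]
(313, 217) [ 0.55  -0.137  0.085]
(324, 216) [ 0.554 -0.172  0.061]
(348, 215) [ 0.553 -0.241  0.089]
(343, 216) [ 0.551 -0.226  0.085]
(353, 215) [ 0.554 -0.261  0.063]
(305, 217) [ 0.552 -0.114  0.064]
(333, 217) [ 0.55  -0.2    0.062]
(365, 214) [ 0.557 -0.298  0.06 ]
(339, 237) [ 0.489 -0.2    0.171]
(335, 196) [ 0.603 -0.193  0.166]
(189, 160) [0.726 0.228 0.113]
(195, 172) [0.707 0.233 0.012]
(204, 155) [0.762 0.203 0.013]
(118, 225) [0.541 0.467 0.045]
(414, 255) [ 0.426 -0.46   0.005]
(224, 275) [0.378 0.141 0.028]
```

View pics/crop1.png

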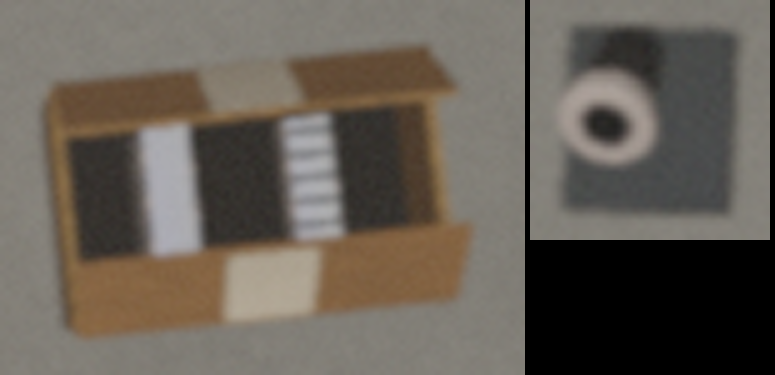

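Candidates: the plain pale top at (319,217), z≈0.126; the striped top at (348,215), z≈0.086; the orange/pink shapes at (261,237), (255,187) and in the tray. The plain top matches the unit, since 6+120 mm gives 0.126. The striped one, 80 mm tall, is the module. The crop confirms this. Next come precise fits.

Run:
```python
from h import *
np.set_printoptions(precision=4,suppress=True,linewidth=150)
im=cv2.imread("pics/top0.png");W=np.load("top0.npy");x,y,z=np.moveaxis(W,-1,0)
def rect(m,name):
    P=W[m][:,:2]; (c,s,a)=cv2.minAreaRect((P*1000).astype(np.float32)); print(name,len(P),np.array(c),np.array(s),a,"zmed",np.median(z[m]), "mean",P.mean(0))
box=(abs(x-.55)<.12)&(y<-.05)&(y>-.35)
rect(box&(abs(z-.126)<.008)&(abs(x-.55)<.045)&(abs(y+.155)<.03),"unit")
g=im.max(2)
rect(box&(abs(z-.086)<.008)&(abs(x-.55)<.045)&(abs(y+.245)<.03),"module")
hi=box&(z>.135)
for nm,m in(("far",hi&(x>.565)),("near",hi&(x<.535))):
    P=W[m];c=P.mean(0);n=np.linalg.svd(P-c)[2][2];n*=np.sign(n[2]);print(nm,len(P),c,n,"tilt",np.arccos(n[2]),P.min(0),P.max(0)); rect(m,nm)
st=(abs(x-.73)<.09)&(abs(y-.215)<.09)
rect(st&(abs(z-.012)<.006),"foot")
m=st&(z>.05)&(im.min(2)>140);rect(m,"ring");
P=W[m];c=P.mean(0);n=np.linalg.svd(P-c)[2][2];print(c,n)
Ws=np.load("scene0.npy");s=(abs(Ws[...,0]-.75)<.1)&(abs(Ws[...,1]-.215)<.1)
m=s&(Ws[...,2]>.03);P=Ws[m];print("scene cam pts",len(P),P.mean(0),P.min(0),P.max(0))
m=s&(abs(Ws[...,2]-.01)<.006);a=cv2.minAreaRect((Ws[m][:,:2]*1000).astype(np.float32));print(a)
# far wall outer face
bs=(abs(Ws[...,0]-.62)<.05)&(abs(Ws[...,1]+.2)<.1)&(Ws[...,2]>.03)&(Ws[...,2]<.12);P=Ws[bs];c=P.mean(0);print("far wall",c,np.linalg.svd(P-c,full_matrices=False)[2][2])
s0=ctrl.get_state();print(R.from_rotvec(s0["tool_rot"]).as_matrix(),ctrl.camera_info("wrist"))
```

```text
unit 246 [ 546.2675 -150.5031] [72.7886 28.0006] 4.700568199157715 zmed 0.1267457778422546 mean [ 0.546  -0.1502]
module 233 [ 554.1523 -240.3044] [73.3145 28.6051] 4.487762451171875 zmed 0.08520423128253285 mean [ 0.5534 -0.2396]
far 897 [ 0.5969 -0.1916  0.1754] [0.9116 0.0617 0.4063] tilt 1.1523549491378036 [ 0.5653 -0.3045  0.1352] [ 0.6239 -0.0816  0.207 ]
far 897 [ 594.6393 -193.0156] [ 57.9711 222.7979] 0.1803836077451706 zmed 0.1765723835991362 mean [ 0.5969 -0.1916]
near 1247 [ 0.4929 -0.1977  0.1724] [-0.8304 -0.0476  0.5552] tilt 0.9821907431716225 [ 0.4624 -0.3086  0.1366] [ 0.5347 -0.0882  0.2033]
near 1247 [ 498.5438 -198.4142] [ 71.4674 220.2211] 0.2232072502374649 zmed 0.17358949249963754 mean [ 0.4929 -0.1977]
foot 595 [725.1649 212.8363] [182.124  148.2929] 10.392544746398926 zmed 0.012132189696792953 mean [0.7262 0.2231]
ring 52 [716.8503 236.087 ] [42.4296 27.5533] 69.42738342285156 zmed 0.1084599469041658 mean [0.7194 0.2351]
[0.7194 0.2351 0.1064] [-0.6976  0.0723  0.7128]
scene cam pts 478 [0.7487 0.233  0.0828] [0.7139 0.2128 0.0304] [0.7746 0.2573 0.1161]
((734.4588012695312, 211.63995361328125), (149.5204620361328, 103.74293518066406), 84.53246307373047)
far wall [ 0.6155 -0.1989  0.076 ] [ 0.9966  0.0825 -0.0012]
[[ 0.931   0.3651 -0.0007]
 [ 0.3651 -0.9309  0.0016]
 [-0.0001 -0.0017 -1.    ]] {'intrinsics': array([[373.1635,   0.    , 275.5313],
       [  0.    , 373.1635, 208.9387],
       [  0.    ,   0.    ,   1.    ]]), 'R': array([[ 0.3659, -0.9307, -0.0019],
       [-0.8884, -0.3499,  0.2972],
       [-0.2772, -0.1071, -0.9548]]), 't': array([-0.6499, -0.0371,  0.3924])}
```

```bash
cat >> h.py <<'E'
np.set_printoptions(precision=4,suppress=True,linewidth=150)
def go(p,Rt):  # needed shift (after turn) and turn deg in tool axes
    s=ctrl.get_state();Rc=R.from_rotvec(s["tool_rot"]);Rt=R.from_matrix(Rt)
    d=np.array(p)-s["position"]
    print("t",s["time"],"pos",s["position"],"shift now-axes",Rc.inv().apply(d),"shift target-axes",Rt.inv().apply(d),"turn",np.degrees((Rc.inv()*Rt).as_rotvec()),"F",s["ft_force"],"q",s["joint_positions"])
yaw=np.radians(4.7);c,sn=np.cos(yaw),np.sin(yaw)
DOWN=np.array([[c,sn,0],[sn,-c,0],[0,0,-1.]])
C0=np.array([.547,-.195,0]);
def cart(x,y,z): return C0+np.array([c*x-sn*y,sn*x+c*y,z])
E
python3 -m handwheel '[[0.0,0,0,-0.02,0,0,8.35],[0.0,0,0,-0.02,0,0,8.35],[0,0.0343,-0.0383,0,0,0,0],[0,0.0343,-0.0383,0,0,0,0],[0,0.0343,-0.0383,0,0,0,0],[0,0.0343,-0.0383,0,0,0,0],[0,0.0343,-0.0383,0,0,0,0],[0,0.0343,-0.0383,0,0,0,0],[0,0.0343,-0.0383,0,0,0,0],[0,0.0343,-0.0383,0,0,0,0],[0,0.0343,-0.0383,0,0,0,0],[0,0.0343,-0.0383,0,0,0,0]]' 20
python3 - <<'E'
from h import *
go(cart(0,0,.165),DOWN)
im,d,W=cloud("wrist");cv2.imwrite("pics/w1.png",im);np.save("w1.npy",W)
go(cart(0,0,.165),DOWN)
E
```

```text
time: 1.6
position: [0.5482, -0.1939, 0.2622]
tool_rot: [3.139, 0.129, -0.001]
ft_force: [-0.5, -0.8, 0.6]
grip_width: 0.004
grip_force: 0.0
t 1.6 pos [ 0.5482 -0.1939  0.2622] shift now-axes [-0.0013  0.001   0.0972] shift target-axes [-0.0013  0.001   0.0972] turn [0.0043 0.0291 0.0042] F [-0.5321 -0.8132  0.6466] q [ 0.634   0.181  -0.3887  1.5561  0.0693  1.4186 -1.2482]
t 1.65 pos [ 0.5525 -0.1849  0.2621] shift now-axes [-0.0068  0.0101  0.0971] shift target-axes [-0.0063  0.0097  0.0971] turn [-0.3128 -0.1956  0.6066] F [ 2.1816  5.9801 -0.0906] q [ 0.6284  0.1832 -0.3975  1.5544  0.0651  1.4168 -1.2512]
```

View pics/w1.png

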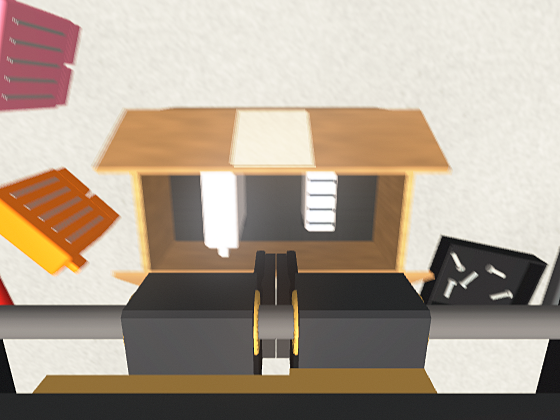

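The wrist view shows the carton open below the gripper, with the eared unit at (220,210), its near ear at (223,252), and the striped module at (320,200). The shut fingers hang between the flaps, so I'll lower them and push the far flap.

```bash
python3 -m handwheel '[[0,0,0.004,0.049,0,0,0],[0,0,0,0.049,0,0,0],[0,0.02,0,0,0,0,0],[0,0.03,0,0,0,0,0],[0,0.025,0,0,0,0,0],[0,0.025,0,0,0,0,0],[0,0.025,0,0,0,0,0],[0,0,0,0,0,0,0]]'
python3 - <<'E'
from h import *
go(cart(-.125,0,.165),DOWN)
E
```

```text
time: 2.65
position: [0.6733, -0.1881, 0.1634]
tool_rot: [-3.138, -0.131, 0.001]
ft_force: [0.3, -0.1, 0.1]
grip_width: 0.005
grip_force: 0.1
t 2.65 pos [ 0.6733 -0.1881  0.1634] shift now-axes [-0.2514 -0.0039 -0.0014] shift target-axes [-0.2514 -0.0034 -0.0016] turn [-0.0781  0.0373  0.0977] F [ 0.3245 -0.1038  0.0885] q [ 0.5067  0.4831 -0.3821  1.3777  0.1788  1.3159 -1.368 ]
```

```bash
python3 -m handwheel '[[0,-0.04,0,0,0,0,0],[0,-0.05,0,0,0,0,0],[0,-0.05,0,0,0,0,0],[0,-0.03,0,0,0,0,0],[0,-0.03,0,0,0,0,0],[0,-0.026,0,0,0,0,0],[0,-0.026,0,0,0,0,0],[0,0,0,0,0,0,0],[0.06,0.03,-0.02,-0.055,0,0,0],[0.06,0.055,-0.02,0,0,0,0],[0.06,0.045,-0.005,0,0,0,0],[0.06,0,0,0,0,0,0]]'
python3 - <<'E'
from h import *
go(cart(0,.045,.092),DOWN)
im,d,W=cloud("top");cv2.imwrite("pics/top2.png",cv2.resize(im[170:265,275:400],None,fx=5,fy=5));np.save("top2.npy",W)
im,d,W=cloud("wrist");cv2.imwrite("pics/w2.png",im);np.save("w2.npy",W)
go(cart(0,.045,.092),DOWN)
x,y,z=np.moveaxis(W,-1,0)
for n,m in(("unit",(abs(z-.126)<.006)&(abs(x-.546)<.06)&(abs(y+.15)<.035)),):
    P=W[m];print(n,len(P),P.min(0),P.max(0),cv2.minAreaRect((P[:,:2]*1000).astype(np.float32)))
E
```

```text
time: 4.15
position: [0.5484, -0.1527, 0.2158]
tool_rot: [-3.136, -0.136, -0.001]
ft_force: [-0.9, -0.0, 0.3]
grip_width: 0.374
grip_force: 0.0
t 4.15 pos [ 0.5484 -0.1527  0.2158] shift now-axes [-0.005  -0.0027  0.1238] shift target-axes [-0.0049 -0.003   0.1238] turn [-0.157  -0.0287  0.2673] F [-0.9332 -0.0135  0.254 ] q [ 0.6316  0.1818 -0.4558  1.6526  0.0793  1.3264 -1.321 ]
t 4.25 pos [ 0.5456 -0.155   0.216 ] shift now-axes [-0.0017 -0.0049  0.124 ] shift target-axes [-0.0019 -0.005   0.124 ] turn [-0.0479  0.0929  0.055 ] F [-0.2336  0.3617  0.1296] q [ 0.6338  0.1778 -0.4532  1.6564  0.0795  1.3276 -1.3203]
unit 4495 [ 0.496  -0.1675  0.12  ] [ 0.5846 -0.1339  0.1293] ((540.2509155273438, -150.5150909423828), (87.52284240722656, 28.06723976135254), 4.7630462646484375)
```

View pics/w2.png

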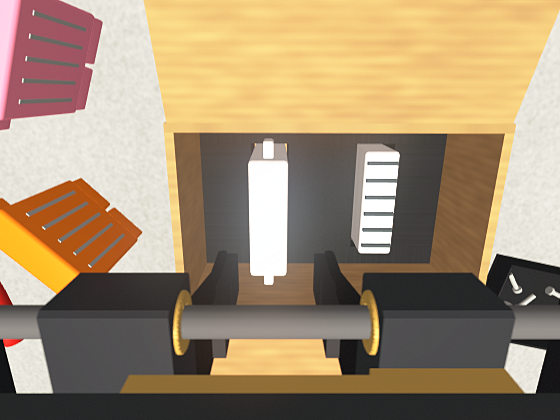

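The wrist view shows the far flap folded back, the eared unit fully visible at (268,215) and the module at (378,200). Now I'll check both flap angles and work out the grasp offset.

Run:
```python
from h import *
W=np.load("top2.npy");L=(W-C0)@np.array([[c,-sn,0],[sn,c,0],[0,0,1]])
for n,s in(("far",1),("near",-1)):
    x=L[...,0]*s; m=(x>.075)&(x<.135)&(abs(L[...,1])<.1)&(L[...,2]>.1)&(L[...,2]<.22)
    if m.sum()>10:
        k=np.polyfit(x[m],L[...,2][m],1);print(n,m.sum(),"x",x[m].max(),"z",L[...,2][m].min(),L[...,2][m].max(),"angle",np.pi-np.arctan(k[0]))
go([.5403,-.1505,.092],DOWN)
```

```text
far 931 x 0.13198341449051745 z 0.14012269108529865 0.1689303154902881 angle 2.798920108685564
near 386 x 0.1348700398731431 z 0.13703577140245446 0.1698135160615438 angle 2.7819748508643753
t 4.25 pos [ 0.5456 -0.155   0.216 ] shift now-axes [-0.0047 -0.0048  0.124 ] shift target-axes [-0.0049 -0.0049  0.124 ] turn [-0.0479  0.0929  0.055 ] F [-0.2336  0.3617  0.1296] q [ 0.6338  0.1778 -0.4532  1.6564  0.0795  1.3276 -1.3203]
```

```bash
python3 -m handwheel '[[0.06,-0.005,-0.005,0.02,0,0,0],[0.06,0,0,0.04,0,0,0],[0.06,0,0,0.04,0,0,0],[0.06,0,0,0.024,0,0,0],[0.06,0,0,0,0,0,0]]'
python3 - <<'E'
from h import *
go([.5403,-.1505,.092],DOWN)
E
```

```text
time: 4.88
position: [0.5377, -0.1513, 0.0911]
tool_rot: [-3.138, -0.127, 0.007]
ft_force: [-0.4, 0.2, 0.2]
grip_width: 0.687
grip_force: 0.0
t 4.875 pos [ 0.5377 -0.1513  0.0911] shift now-axes [ 0.0026 -0.0006 -0.0009] shift target-axes [ 0.0026 -0.0006 -0.0009] turn [-0.05    0.2533 -0.0738] F [-0.4471  0.217   0.2051] q [ 0.6185  0.2664 -0.4466  1.8192  0.129   1.0891 -1.3649]
```

```bash
python3 -m handwheel '[[0.06,0.0025,0,0,0,0.1,0],[0.0,0,0,0,0,0,0],[0.0,0,0,0,0,0,0],[0.0,0,0,0,0,0,0],[0.0,0,0,0,0,0,0],[0.0,0,0,0,0,0,0]]' 55; python3 -m handwheel '[[0,0,0,-0.01,0,0,0],[0,0,0,-0.02,0,0,0],[0,0,0,-0.03,0,0,0],[0,0,0,-0.04,0,0,0],[0,0,0,-0.04,0,0,0],[0,0,0,-0.04,0,0,0],[0,0,0,-0.04,0,0,0],[0,0,0,0,0,0,0]]'
python3 - <<'E'
from h import *
s=ctrl.get_state();Rc=R.from_rotvec(s["tool_rot"])
im,d,W=cloud("wrist");cv2.imwrite("pics/w3.png",im);np.save("w3.npy",W)
print((W[200:300:20,240:320:20]-s["position"])@Rc.as_matrix())
go([.5403,-.1505,.31],DOWN)
E
```

```text
time: 5.62
position: [0.5431, -0.1504, 0.0929]
tool_rot: [3.139, 0.129, 0.003]
ft_force: [0.8, -0.3, 1.6]
grip_width: 0.318
grip_force: 54.7
time: 6.62
position: [0.5441, -0.1505, 0.3165]
tool_rot: [3.137, 0.13, 0.012]
ft_force: [-0.3, 0.1, -3.4]
grip_width: 0.315
grip_force: 54.7
[[[-0.0398 -0.0413  0.259 ]
  [ 0.0408 -0.0054 -0.0193]
  [ 0.0417  0.0024 -0.0225]
  [ 0.0406  0.0103 -0.0186]]

 [[ 0.0363 -0.0124 -0.0304]
  [ 0.0364 -0.005  -0.0306]
  [ 0.0365  0.0023 -0.0309]
  [ 0.0369  0.0096 -0.0322]]

 [[ 0.0275 -0.0128 -0.0283]
  [ 0.0284 -0.0051 -0.0304]
  [ 0.0285  0.0024 -0.0305]
  [ 0.0287  0.0098 -0.0311]]

 [[ 0.0192 -0.013  -0.0284]
  [ 0.0211 -0.0051 -0.0323]
  [ 0.0211  0.0024 -0.0323]
  [ 0.0209  0.0099 -0.0318]]

 [[ 0.0087 -0.0137 -0.0249]
  [ 0.0122 -0.0053 -0.0314]
  [ 0.0121  0.0024 -0.0311]
  [ 0.012   0.0102 -0.031 ]]]
t 6.675 pos [ 0.543  -0.1504  0.3139] shift now-axes [-0.0028 -0.0001  0.0039] shift target-axes [-0.0027 -0.0001  0.0039] turn [ 0.0603 -0.221   0.0288] F [-0.5967 -0.5478 -3.5693] q [ 0.6357  0.1299 -0.4574  1.513   0.0573  1.508  -1.3099]
```

View pics/w3.png

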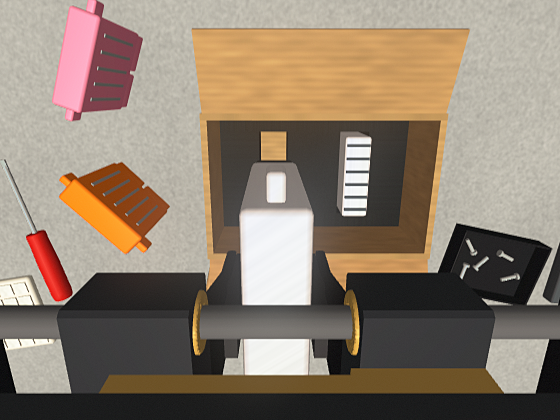

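The unit is held straight and clear of the carton, with its top at (277,250) and the ear at (276,187); the module is still in its slot at (355,175). Next I'll move above and in front of the stand to measure the lens.

```bash
python3 -m handwheel '[[0,0.006,-0.03,-0.01,0,0,0],[0,0.006,-0.045,-0.01,0,0,0],[0,0.006,-0.05,0,0,0,0],[0,0.006,-0.05,0,0,0,0],[0,0.006,-0.05,0,0,0,0],[0,0.006,-0.05,0,0,0,0],[0,0.006,-0.045,0,0,0,0],[0,0.006,-0.03,0,0,0,0],[0,0,-0.012,0,0,0,0],[0,0,0,0,0,0,0],[0,0,0,0,0,0,0]]'
python3 - <<'E'
from h import *
im,d,W=cloud("wrist");cv2.imwrite("pics/w4.png",im);np.save("w4.npy",W)
go([.594,.23,.3],DOWN)
x,y,z=np.moveaxis(W,-1,0)
st=(abs(x-.73)<.09)&(abs(y-.22)<.08)
hsv=cv2.cvtColor(im,cv2.COLOR_BGR2HSV)
m=st&(z>.05)&(hsv[...,2]>130)
P=W[m];cc=np.median(P,0)
for _ in range(5):
    n=np.linalg.svd(P-P.mean(0),full_matrices=False)[2][2];r=(P-P.mean(0))@n;P=P[abs(r)<max(.0015,2*r.std())]
n*=np.sign(n[2]);print("ring",len(P),P.mean(0),n,"rms",r.std(), "elev",np.degrees(np.arcsin(n[2])),"yaw",np.degrees(np.arctan2(-n[1],-n[0])))
e=np.cross(n,[0,0,1]);e/=np.linalg.norm(e);f=np.cross(e,n);q=np.stack([P@e,P@f],1);print("circle",cv2.minEnclosingCircle((q*1000).astype(np.float32)));(cx,cy),r_=cv2.minEnclosingCircle((q*1000).astype(np.float32));print("centre",e*cx/1000+f*cy/1000+n*(P.mean(0)@n))
m=st&(abs(z-.012)<.005);print("foot",m.sum(),cv2.minAreaRect((W[m][:,:2]*1000).astype(np.float32)),z[m].mean())
E
```

```text
time: 8.05
position: [0.561, 0.212, 0.3323]
tool_rot: [3.137, 0.125, 0.002]
ft_force: [-0.1, -0.3, -1.7]
grip_width: 0.322
grip_force: 54.7
t 8.1 pos [0.5611 0.2121 0.3326] shift now-axes [ 0.0342 -0.0153  0.0326] shift target-axes [ 0.0343 -0.0152  0.0326] turn [ 0.0845 -0.085  -0.1494] F [-0.3315 -0.0922 -2.6791] q [ 0.1759  0.2502 -0.7175  1.38    0.1655  1.5706 -2.0172]
ring 851 [0.712  0.2361 0.0987] [-0.7108  0.0324  0.7026] rms 0.0006388221872904979 elev 44.6399796461429 yaw -2.605961146050871
circle ((269.05975341796875, 565.87841796875), 23.666656494140625)
centre [0.7144 0.2368 0.1011]
foot 2849 ((717.542236328125, 237.01129150390625), (90.02395629882812, 66.45063781738281), 87.19920349121094) 0.012896827408359682
```

View pics/w4.png

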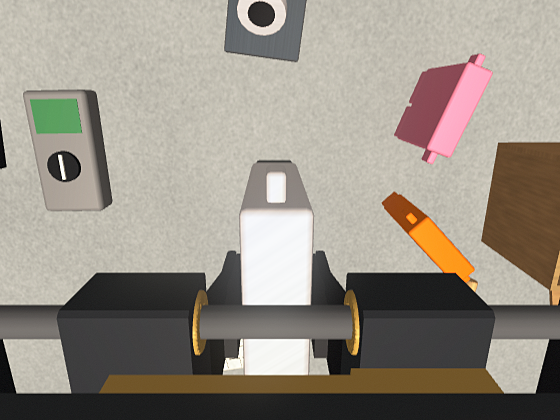

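The lens shows at (262,13) with the unit clear of it, and the multimeter, pink and orange parts are untouched. Next is the standoff pose, at 45° and 80 mm further back along the line of sight.

```bash
cat >> h.py <<'E'
def insp(lens,psi,so,ux=-.0028,ul=.087,el=45):
    p=np.radians(psi);e=np.radians(el);n=np.array([-np.cos(p)*np.cos(e),-np.sin(p)*np.cos(e),np.sin(e)])
    y=np.array([np.sin(p),-np.cos(p),0]);x=np.cross(y,-n);Rt=np.stack([x,y,-n],1)
    return np.array(lens)+n*(.09+ul+so)-ux*x,Rt
E
python3 - <<'E'
from h import *
p,Rt=insp([.7144,.2368,.1005],-2.75,.08);print(p);go(p,Rt)
E
```

```text
[0.5349 0.2454 0.2842]
t 8.1 pos [0.5611 0.2121 0.3326] shift now-axes [-0.0236 -0.0354  0.0483] shift target-axes [-0.0539 -0.0321  0.0146] turn [-2.7918 44.8475  6.9515] F [-0.3315 -0.0922 -2.6791] q [ 0.1759  0.2502 -0.7175  1.38    0.1655  1.5706 -2.0172]
```

```bash
python3 -m handwheel '[[0,-0.012,-0.018,0.024,0,0,0],[0,-0.012,-0.018,0.024,0,0,0],[0,0,0,0,-0.4,6.4,1],[0,0,0,0,-0.4,6.4,1],[0,0,0,0,-0.4,6.4,1],[0,0,0,0,-0.4,6.4,1],[0,0,0,0,-0.4,6.4,1],[0,0,0,0,-0.4,6.4,1],[0,0,0,0,-0.4,6.4,1],[0,0,0,0,0,0,0],[0,0,0,0,0,0,0]]'
python3 - <<'E'
from h import *
p,Rt=insp([.7144,.2368,.1005],-2.75,.08);go(p,Rt)
s=ctrl.get_state();Rc=R.from_rotvec(s["tool_rot"])
im,d,W=cloud("wrist");cv2.imwrite("pics/w5.png",im);np.save("w5.npy",W)
x,y,z=np.moveaxis(W,-1,0)
T=(W-s["position"])@Rc.as_matrix()
m=(abs(T[...,0]-.02)<.018)&(abs(T[...,1])<.009)&(abs(T[...,2]+.032)<.012)
P=T[m];k=np.linalg.lstsq(np.c_[P[:,:2],np.ones(len(P))],P[:,2],rcond=None)[0];print("top in tool",len(P),k,"tilt deg",np.degrees(np.arctan(k[:2])),P.max(0))
st=(abs(x-.72)<.06)&(abs(y-.235)<.05)&(z>.06)&(im.min(2)>130)
print(st.sum(), W[st].min(0),W[st].max(0), np.argwhere(st).min(0),np.argwhere(st).max(0))
E
```

```text
time: 9.48
position: [0.5343, 0.2478, 0.2861]
tool_rot: [2.887, -0.068, 1.195]
ft_force: [-0.2, 1.1, -1.5]
grip_width: 0.316
grip_force: 54.7
t 9.475 pos [0.5343 0.2478 0.2861] shift now-axes [-0.0008  0.0024  0.0018] shift target-axes [-0.0008  0.0023  0.0018] turn [-0.1285  0.042  -0.0167] F [-0.1915  1.0888 -1.5217] q [ 0.0762 -0.3016 -0.7538  2.1003  0.4756  0.719  -2.6098]
top in tool 3835 [ 0.0021  0.0137 -0.0339] tilt deg [0.1218 0.7872] [ 0.038   0.009  -0.0319]
277 [0.7174 0.2146 0.1034] [0.7391 0.2566 0.119 ] [149 260] [167 297]
```

View pics/w5.png

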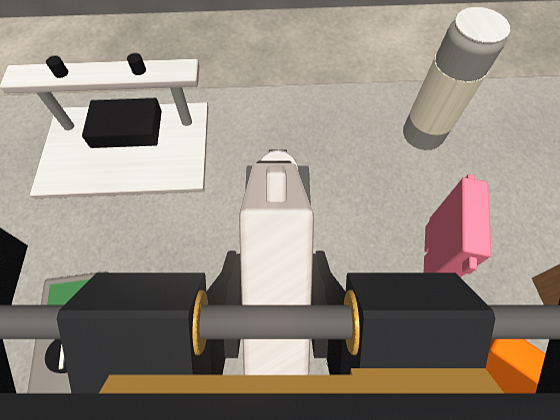

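The wrist view shows the unit still straight in the grip, with the lens ring peeking out behind its end at (278,155), centred on it. I'll advance along the line of sight, which also moves joint 2 away from its limit.

```bash
python3 -m handwheel '[[0,-0.001,0.002,0.012,0,0,0],[0,0,0,0.02,0,0,0],[0,0,0,0.02,0,0,0],[0,0,0,0.018,0,0,0],[0,0,0,0.012,0,0,0],[0,0,0,0,0,0,0],[0,0,0,0,0,0,0]]'
python3 - <<'E'
from h import *
p,Rt=insp([.7144,.2366,.1005],-2.75,0,ul=.0865);go(p,Rt)
for n in("scene","top"):
    im,d,W=cloud(n);np.save(f"{n}3.npy",W);cv2.imwrite(f"pics/{n}3.png",im)
im=cv2.imread("pics/scene3.png");im2=cv2.imread("pics/top3.png")
o=np.hstack([cv2.resize(im[190:310,300:440],(560,480)),cv2.resize(im2[130:250,160:220],(240,480))]);cv2.imwrite("pics/o3.png",o)
im,d,W=cloud("wrist");s=ctrl.get_state();Rc=R.from_rotvec(s["tool_rot"])
go(p,Rt)
T=(W-s["position"])@Rc.as_matrix()
m=(abs(T[...,0]-.02)<.018)&(abs(T[...,1])<.009)&(abs(T[...,2]+.032)<.012)
P=T[m];k=np.linalg.lstsq(np.c_[P[:,:2],np.ones(len(P))],P[:,2],rcond=None)[0];print("top in tool",len(P),k,np.degrees(np.arctan(k[:2])))
# unit faces seen by scene camera, in camera axes
for n in("scene","top"):
    W=np.load(n+"3.npy");s_=(W-[.7144,.2366,.1005])@Rt; m=(abs(s_[...,0])<.08)&(abs(s_[...,1])<.05)&(s_[...,2]<-.06)&(s_[...,2]>-.17);Q=s_[m];print(n,len(Q),Q.min(0) if len(Q) else 0,Q.max(0) if len(Q) else 0)
    f=Q[(Q[:,2]<-.115)&(abs(Q[:,1])<.012)]
    if len(f)>20:
        kk=np.linalg.lstsq(np.c_[f[:,1:],np.ones(len(f))],f[:,0],rcond=None)[0];print(" face x=",kk,np.degrees(np.arctan(kk[:2])),len(f))
E
```

```text
time: 10.4
position: [0.5915, 0.2428, 0.2266]
tool_rot: [2.887, -0.07, 1.195]
ft_force: [-0.0, 0.0, -3.2]
grip_width: 0.317
grip_force: 54.7
t 10.4 pos [0.5915 0.2428 0.2266] shift now-axes [ 0.0007  0.0003 -0.0003] shift target-axes [ 0.0007  0.0003 -0.0003] turn [-0.1067  0.0207 -0.0551] F [-0.0139  0.0465 -3.1994] q [ 0.6437 -0.186  -1.2421  2.0906  0.5855  0.5544 -2.685 ]
t 10.55 pos [0.5908 0.2444 0.2266] shift now-axes [0.0012 0.0019 0.0003] shift target-axes [0.0012 0.0019 0.0003] turn [-0.2084  0.004   0.059 ] F [ 1.353  -0.0204 -3.6987] q [ 0.6408 -0.1864 -1.2419  2.0909  0.5855  0.5543 -2.6852]
top in tool 3908 [ 0.0019  0.0122 -0.0337] [0.1078 0.7002]
scene 589 [-0.0437 -0.0139 -0.1693] [ 0.0482  0.0142 -0.0881]
 face x= [-0.0048  0.0002  0.044 ] [-0.2776  0.009 ] 226
top 340 [-0.0434 -0.0123 -0.1699] [ 0.0456  0.0161 -0.0925]
 face x= [0.0189 0.0007 0.043 ] [1.0805 0.0426] 113
```

View pics/o3.png

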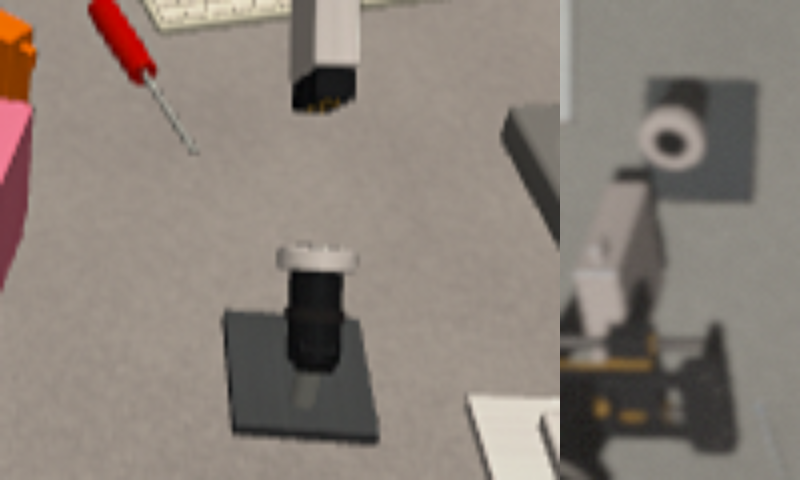

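The scene crop shows the connector end at (325,85), square above the lens ring at (318,255), with a clear gap. The fit puts the end about 90 mm out, centred within 2 mm and square within about 1°. I'll hold briefly, check it's still, then hand in.

```bash
python3 -m handwheel '[[0,0,0,0,0,0,0],[0,0,0,0,0,0,0],[0,0,0,0,0,0,0],[0,0,0,0,0,0,0],[0,0,0,0,0,0,0],[0,0,0,0,0,0,0]]'
python3 - <<'E'
from h import *
p,Rt=insp([.7144,.2366,.1005],-2.75,0,ul=.0865);go(p,Rt);print(ctrl.get_state()["qd"])
W=np.load("top3.npy")
im,d,W2=cloud("top");a=cv2.imread("pics/top0.png")
for n,(r0,r1,c0,c1) in dict(meter=(195,250,100,135),tray=(235,273,390,440),driver=(230,295,205,240),flaps=(180,260,285,390)).items():
    print(n,cv2.absdiff(im[r0:r1,c0:c1],a[r0:r1,c0:c1]).mean())
x=W2;L=(W2-C0)@np.array([[c,-sn,0],[sn,c,0],[0,0,1]])
for s in(1,-1):
    m=(L[...,0]*s>.08)&(L[...,0]*s<.135)&(abs(L[...,1])<.1)&(L[...,2]>.1)&(L[...,2]<.22);print(m.sum(),L[...,2][m].max())
m=(abs(L[...,1]+.045)<.012)&(abs(L[...,0])<.04);print("module z",np.nanmedian(L[...,2][m]))
E
```

```text
time: 11.3
position: [0.5909, 0.2435, 0.2261]
tool_rot: [2.887, -0.067, 1.195]
ft_force: [-0.6, 0.4, -3.8]
grip_width: 0.314
grip_force: 54.7
t 11.3 pos [0.5909 0.2435 0.2261] shift now-axes [ 0.0015  0.001  -0.0003] shift target-axes [ 0.0015  0.001  -0.0003] turn [-0.1383  0.0456  0.0179] F [-0.6045  0.4375 -3.7623] q [ 0.6444 -0.1861 -1.2442  2.0913  0.5856  0.5542 -2.6853]
[-0.0015 -0.0003 -0.0012 -0.0007  0.0009  0.0015  0.0009]
meter 13.396709956709957
tray 6.692982456140351
driver 8.771135531135531
flaps 21.33019841269841
1315 0.16806428698969506
1434 0.16967353728629342
module z 0.08537009302811271
```

Run:
```python
from h import *
A=np.load("top0.npy");B=np.load("top3.npy")
for n,(x,y,h) in dict(meter=(.54,.467,.025),tray=(.43,-.46,.015),driver=(.4,.145,.008)).items():
    for W in(A,B):
        m=(abs(W[...,0]-x)<.12)&(abs(W[...,1]-y)<.09)&(W[...,2]>h)&(W[...,2]<.08);P=W[m];print(n,m.sum(),P.mean(0),cv2.minAreaRect((P[:,:2]*1000).astype(np.float32)))
```

```text
meter 1169 [0.5493 0.4665 0.0361] ((549.8471069335938, 468.77850341796875), (149.64974975585938, 77.69971466064453), 5.28123664855957)
meter 941 [0.5523 0.4731 0.0366] ((549.9351196289062, 469.63690185546875), (149.78509521484375, 77.15656280517578), 5.232090473175049)
tray 220 [ 0.4268 -0.4605  0.0259] ((427.6854553222656, -458.5617370605469), (120.9494857788086, 89.68417358398438), 82.46841430664062)
tray 229 [ 0.4268 -0.4622  0.0258] ((427.7364807128906, -458.7306213378906), (123.37528228759766, 89.71680450439453), 82.44452667236328)
driver 812 [0.3454 0.1775 0.0167] ((397.7608947753906, 146.39144897460938), (168.49948120117188, 239.6574249267578), 87.34503936767578)
driver 816 [0.3453 0.1772 0.0167] ((382.58367919921875, 138.94369506835938), (162.08827209472656, 242.31076049804688), 75.79492950439453)
```

The multimeter, tray and screwdriver haven't moved; the arm only hides part of the multimeter. Handing in.

```bash
python3 -c "
from bench import ctrl
print(ctrl.close_job())"
```

```text
the job is handed in; nothing more can be done
None
```

The job is handed in at about 11 s: both flaps are folded back to about 2.8 rad, and the unit is held still with its connector end square to the lens at about 90 mm, centred to about 2 mm; the module and bystanders are undisturbed. Two joints ran close to their range limits: joint 2 read -0.3016 once (limit -0.3) and the last joint ends at -2.685 (limit -2.69).

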